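# Kit up two desk globes

### The job

Make up the parts kits for two desk globes. The green tray is for the ocean globe on a meridian: ocean-blue ball, dark-wood foot and brass half meridian; the white tray is for the antique globe on a plain pin: cream ball and black steel foot only, its meridian cell stays empty. Seat each ball in its tray's cork ring, stand each foot upright in the middle cell and lay the meridian flat in the meridian cell, setting the balls down gently without dropping them, and leave the celestial ball, the aluminium meridian and the glue bottle where they are.

Things in the scene. Friction and masses are not known exactly. Their poses are not given: they have to be found in the camera images.
- tray_green: Green-walled fixed tray 104 (its x) x 276 mm (its y); origin: centre of underside. Floor 8 mm thick, walls 16.5 mm high, 6 mm thick. Three cells, each 92 mm along x: ball cell at y=+92 mm (80 mm wide, cork ring in its middle, 12 mm high, 36 mm inside; a seated ball's centre is 40 mm above the bench), foot cell at y=0 (92 mm wide), meridian cell at y=-92 mm (80 mm wide).
- tray_white: White-walled fixed tray 104 (its x) x 276 mm (its y); origin: centre of underside. Floor 8 mm thick, walls 16.5 mm high, 6 mm thick. Three cells, each 92 mm along x: ball cell at y=+92 mm (80 mm wide, cork ring in its middle, 12 mm high, 36 mm inside; a seated ball's centre is 40 mm above the bench), foot cell at y=0 (92 mm wide), meridian cell at y=-92 mm (80 mm wide).
- ball_ocean: Ocean-blue globe ball with off-white land: loose ball 54 mm across (60 g), origin at its centre, brass pin ends at the poles. It sits in a fixed cork ring (50 mm outside, 36 mm inside, 12 mm high) that stays in the stock; its centre is 32 mm above the bench. 
- ball_cream: Cream antique-style globe ball with brown land: loose ball 54 mm across (60 g), origin at its centre, brass pin ends at the poles. It sits in a fixed cork ring (50 mm outside, 36 mm inside, 12 mm high) that stays in the stock; its centre is 32 mm above the bench. 
- ball_star: Celestial globe ball, midnight blue (nearly black) with small gold stars: loose ball 54 mm across (60 g), origin at its centre, brass pin ends at the poles. It sits in a fixed cork ring (50 mm outside, 36 mm inside, 12 mm high) that stays in the stock; its centre is 32 mm above the bench. Stays in the stock.
- foot_wood: Turned dark-wood globe foot standing upright, loose (120 g): round base 64 mm across, 8 mm thick at the edge and rising to a column 16 mm across from 24 to 44 mm height, with brass collars. Origin: centre of its underside.
- foot_steel: Black steel globe foot standing upright, loose (200 g): round dished base 64 mm across, 4 mm thick at the edge, with a bright steel axis pin 10 mm across from 15 to 48 mm height. Origin: centre of its underside.
- arc_brass: Yellow brass half meridian, loose (40 g). Half-circle bow lying flat, band 6 x 6 mm. Origin: middle of its outline (48 mm along x, 70 mm along y), underside. Open ends point to +x; the fixing lug at the middle of the bow (14 mm along x, 12 mm along y, 14 mm high) is centred 17 mm from the origin towards -x. 
- arc_alu: Silver-grey aluminium half meridian, loose (40 g), same shape as the brass one. Half-circle bow lying flat, band 6 x 6 mm. Origin: middle of its outline (48 mm along x, 70 mm along y), underside. Open ends point to +x; the fixing lug at the middle of the bow (14 mm along x, 12 mm along y, 14 mm high) is centred 17 mm from the origin towards -x. Stays in the stock.
- glue: White glue bottle with an orange nozzle, 40 mm across, 112 mm tall, standing among the stock. Origin: centre of its underside. Leave it alone.

How it is judged:
By the outcome, as a careful person would: the job done as asked, in the order asked, and still so for the second after the job is handed in, with the robot touching nothing.
It also fails if it takes over 118 s, if anything falls off the work surface, if the arm or the gripper's body presses on something with over 40 N, if the wrist force passes 120 N, or if a joint passes its speed limit or range.

### The arm

A 6-joint arm with a two-finger parallel gripper is mounted at the origin on the work surface. World frame = base frame: x ahead of the robot, y to its left, z up, the work surface at z = 0. Lengths are in m, angles in rad, forces in N, time in s.
With the tool pointing down it reaches from about 0.25 to 0.775 m from the base axis. Payload 4 kg.
Tool frame: the origin (TCP) lies midway between the tips of the shut fingers; the grasp point (between the pads) lies 19 mm behind it (robot.hold_point_z is the distance from the TCP to the grasp point, in m); z points along the fingers, y is the line along which they close (so a half turn about z gives the same grasp; the last joint's range is limited). The gripper opens to 94 mm and grips with 3 to 60 N. Pads are 16 mm wide; open, the fingers measure 119 mm over their backs; the gripper's body (75 mm by 177 mm) begins 78 mm behind the grasp point.
Start: joints at [-1.437, 0.087, 1.371, -0, 1.684, -0.103], TCP at [0.129, -0.535, 0.169] pointing down, gripper open.
Joint ranges: [-3.1, 3.1], [-0.76, 2.03], [0.27, 2.55], [-1.08, 4.22], [0.17, 2.65], [-2.57, 2.57]. Speed limits (rad/s): [2.79, 2.79, 3.14, 3.14, 3.14, 3.14].

### API

Orientations are given as [roll, pitch, yaw] about the fixed x, y, z axes, in that order (R = Rz(yaw) Ry(pitch) Rx(roll)).
In Python, from bench import readout, imaging, robot gives the robot as it stands.
- The arm moves only by the tool carry_out, never from a script. Its argument "motion" is text: rows parted by semicolons, each of 7 numbers parted by spaces: the shift along the tool's x, y, z each as a share of 200 mm, from -1 to 1, then the turn, a rotation vector about the tool's x, y, z each as a share of 120 degrees, from -1 to 1, then the opening, from 0 (shut) to 1 (fully open). A call has 1 to 12 rows; each row shifts and turns the commanded pose from where the row before left it, along the tool's axes as they then stand; what a row does not reach is not made up. A row lasts 1/8 s, in which the tool goes at most 62.5 mm and 10.7 degrees, less where a joint would pass 70% of its speed; a pose out of reach is approached as far as the arm can. A call with a number of a shift or a turn outside -1 to 1 is refused whole. A call with a gripper value outside its range is refused whole. The fingers move at their own pace and stop on an object; the grip force is fixed at half the most. Time passes only in rows, so rows that do not move let the fingers close. It gives the time, the measured TCP pose, the force, the opening and the grip force at its end, in the units of the state.
- readout.get_obs(): the state, without advancing time (a new reading comes with each control period).
- imaging.snapshot(name): name is "scene" or "top" or "wrist"; returns a dict with "pixels" (480x640x3 uint8, red, green, blue), "fx", "fy", "cx", "cy" (pixels), "dist_coeffs" ([k1, k2, p1, p2, k3] as OpenCV has them; the pictures are not rectified), "R" (3x3) and "t" (3): a world point X has camera coordinates R X + t. Camera axes: x right, y down, z forward; pixel columns grow to the right and rows downward; lengths in m; the calibration is good to about 2 mm. A picture is of the moment at which its call begins. There is no depth.
- robot.close_job(): hands the job in; it is judged then, once.
The state is a dict: "time": time; "joint_positions": joint angles; "qvel": joint speeds; "joint_torque": joint torques, N m; "tool_pos": TCP position; "ee_rot": TCP orientation; "wrist_force": force on the tool from outside, world axes, zero at the start; "wrist_torque": the same for the moment, N m; "width": finger opening in m; "finger_force": force on a finger pad.
Only numpy, scipy, OpenCV 4.12 (cv2) and the standard library are available. Lean on these libraries where they do the work, as an engineer would, in place of code of your own. Each camera call takes 0.05 s, during which the arm holds its last target. There are 200 camera calls.

## Working session

There is one attempt and no reset: what is moved stays moved. The work goes in short steps, Python scripts to look and compute and a tool call to move; the robot and the scene stay as the last step left them, time stands still between calls to the robot, and variables do not carry over. Pictures are saved under pics/ and viewed, at most 14 in all, crops included, and the job is handed in when it is done.

Besides the shell and the picture viewer there is one more tool, called after "Call:" as name(argument=value, ...) on one line, values as JSON. carry_out: Moves the arm, as the interface text tells. Its arguments: {"type":"object","properties":{"motion":{"type":"string"}},"required":["motion"]}

```bash
mkdir -p pics; ls; cat > h.py <<'E'
import numpy as np, cv2
from bench import readout, imaging, robot
def snap(n,f=None):
    s=imaging.snapshot(n)
    if f: cv2.imwrite('pics/'+f+'.png',s['pixels'][:,:,::-1])
    return s
def ray(s,uv):
    K=np.array([[s['fx'],0,s['cx']],[0,s['fy'],s['cy']],[0,0,1]])
    p=cv2.undistortPoints(np.array(uv,float).reshape(-1,1,2),K,np.array(s['dist_coeffs'],float)).reshape(-1,2)
    R=np.array(s['R']);t=np.array(s['t'])
    d=np.c_[p,np.ones(len(p))]@R
    return -R.T@t,d
def plane(s,uv,z):
    c,d=ray(s,uv)
    return (c+d*((z-c[2])/d[:,2])[:,None])[:,:2]
def proj(s,X):
    K=np.array([[s['fx'],0,s['cx']],[0,s['fy'],s['cy']],[0,0,1]])
    return cv2.projectPoints(np.array(X,float).reshape(-1,1,3),cv2.Rodrigues(np.array(s['R']))[0],np.array(s['t'],float),K,np.array(s['dist_coeffs'],float))[0].reshape(-1,2)
E
python3 - <<'E'
from h import *
for n in ['top','scene']:
    s=snap(n,n+'0'); print(n,-np.array(s['R']).T@s['t'],s['fx'])
print(readout.get_obs(), robot.hold_point_z)
E
```

```text
pics
top [0.45662889 0.01624295 1.09294523] 513.3206116730324
scene [ 1.14042943 -0.36835449  0.65809158] 464.6155658610635
{'time': 0.1, 'joint_positions': array([-1.43711624e+00,  8.79114270e-02,  1.37208043e+00, -3.13526288e-05,
        1.68363424e+00, -1.03118254e-01]), 'qvel': array([ 0.00147874, -0.00119856, -0.00228753, -0.00073637, -0.00101449,
        0.00021458]), 'joint_torque': array([ 3.09736490e-03, -3.41250801e+01, -3.03303158e+01,  7.19985645e-02,
        3.04006319e-02, -1.01767328e-04]), 'tool_pos': array([ 0.12892245, -0.53408652,  0.16801626]), 'ee_rot': array([-3.13956681e+00, -1.78318374e-04,  2.36794664e-01]), 'wrist_force': array([-0.14946591,  0.51808547, -1.12700791]), 'wrist_torque': array([-0.01956568, -0.00122534, -0.0345055 ]), 'finger_force': 0.0, 'width': 0.09395506438134975} 0.0188
```

View pics/top0.png

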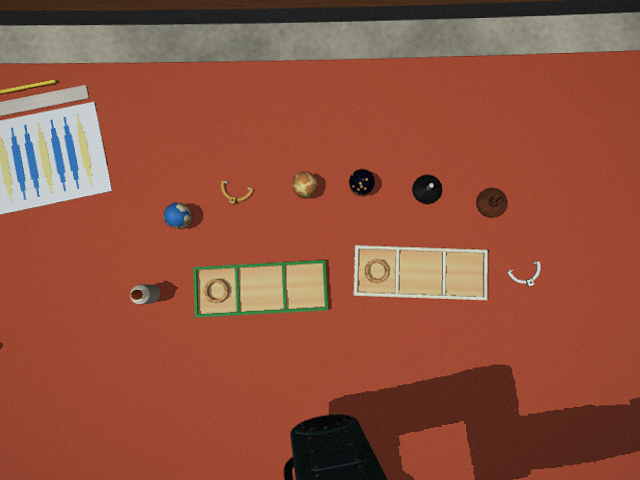

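View pics/scene0.png

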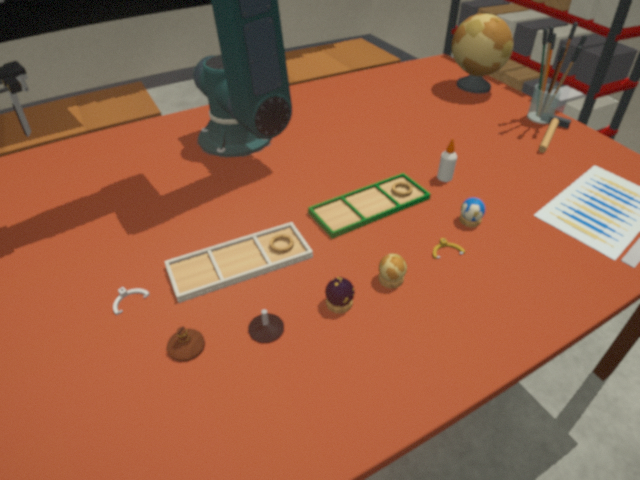

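The top view has image up = +x and left = +y. The stock row runs ocean (178,215), brass arc (237,192), cream (306,185), star (362,182), steel (427,189), wood (491,202). The green tray is at about (261,288), the white at (421,272), the glue at (143,294). The scene view agrees. Next I measure.

```bash
python3 - <<'E'
from h import *
s=snap('top'); im=s['pixels'][:,:,::-1].copy()
lab=cv2.cvtColor(im,cv2.COLOR_BGR2LAB).astype(float); hsv=cv2.cvtColor(im,cv2.COLOR_BGR2HSV)
def blobs(m,roi,mn=30):
    x0,y0,x1,y1=roi; mm=np.zeros(m.shape,np.uint8); mm[y0:y1,x0:x1]=m[y0:y1,x0:x1]
    n,l,st,c=cv2.connectedComponentsWithStats(mm); 
    i=1+np.argmax(st[1:,4]); return (l==i).astype(np.uint8),st[i],c[i]
H,S,V=[hsv[:,:,i].astype(int) for i in range(3)]
print('table hsv',hsv[150,250],hsv[230,400],'shadow',hsv[218,197],'wood',hsv[207,487],'cream',hsv[185,300])
# chroma direction: table+shadow share r:g ratio
b,g,r=[im[:,:,i].astype(float)+1 for i in range(3)]
nt=((g/r>0.42)|(b/r>0.36)|(r<45)).astype(np.uint8)
for n,roi,z in [('ocean',(155,195,205,235),.032),('cream',(285,165,328,205),.032),('star',(343,163,385,200),.032),('steel',(405,168,450,210),.002),('brass',(213,172,262,210),.003)]:
    m,st,c=blobs(nt,roi); cs=max(cv2.findContours(m,0,2)[0],key=cv2.contourArea)
    (cx,cy),rad=cv2.minEnclosingCircle(cs); print(n,st,c.round(1),(round(cx,1),round(cy,1),round(rad,1)),plane(s,[(cx,cy),c],z).round(4).tolist())
# trays
gm=((H>40)&(H<85)&(S>100)).astype(np.uint8); wm=((S<40)&(V>150)).astype(np.uint8)
for n,m,roi in [('green',gm,(180,245,340,330)),('white',wm,(345,235,500,310))]:
    m,st,c=blobs(m,roi); cs=np.vstack(cv2.findContours(m,0,2)[0])
    P=plane(s,cs.reshape(-1,2),.0165); rc=cv2.minAreaRect((P*1000).astype(np.float32)); print(n,st,rc)
big=cv2.resize(im[160:235,150:520],None,fx=2.16,fy=2.16,interpolation=cv2.INTER_CUBIC)
big2=cv2.resize((nt*255)[160:235,150:520],None,fx=2.16,fy=2.16,interpolation=cv2.INTER_NEAREST)
w=cv2.resize(im[175:230,465:520],(300,300),interpolation=cv2.INTER_CUBIC); a=cv2.resize(im[165:220,210:265],(300,300),interpolation=cv2.INTER_CUBIC)
out=np.zeros((600,800,3),np.uint8); out[:162,:799]=big[:162,:799]; out[:0]; q=cv2.cvtColor(big2,8); out[162:162+q.shape[0]-0,:q.shape[1]]=q[:,:800]; out[300:,:300]=w; out[300:,320:620]=a
cv2.imwrite('pics/z1.png',out)
E
```

```text
table hsv [  6 175 160] [  7 173 164] shadow [  5 182  87] wood [  9 164  90] cream [ 22 114 194]
ocean [ 155  195   50   40 1982] [179.4 214.5] (179.5, 214.5, 31.3) [[0.6077, 0.3196], [0.6077, 0.3199]]
cream [ 285  165   43   40 1706] [305.9 184.5] (306.0, 184.5, 28.7) [[0.666, 0.056], [0.666, 0.0562]]
star [ 343  163   42   37 1542] [363.4 181. ] (363.5, 181.0, 27.3) [[0.671, -0.0645], [0.671, -0.0644]]
steel [ 405  168   45   42 1890] [427.  188.5] (427.0, 188.5, 30.1) [[0.6578, -0.2026], [0.6578, -0.2026]]
brass [ 213  172   49   38 1850] [237.  190.5] (237.0, 190.5, 30.3) [[0.6615, 0.2054], [0.6615, 0.2053]]
green [ 193  260  135   57 1304] ((452.0807189941406, 155.54977416992188), (103.94556427001953, 276.4508972167969), 2.010281562805176)
white [ 354  246  134   54 1282] ((478.722900390625, -179.07376098632812), (276.86578369140625, 104.54462432861328), 86.98601531982422)
```

View pics/z1.png

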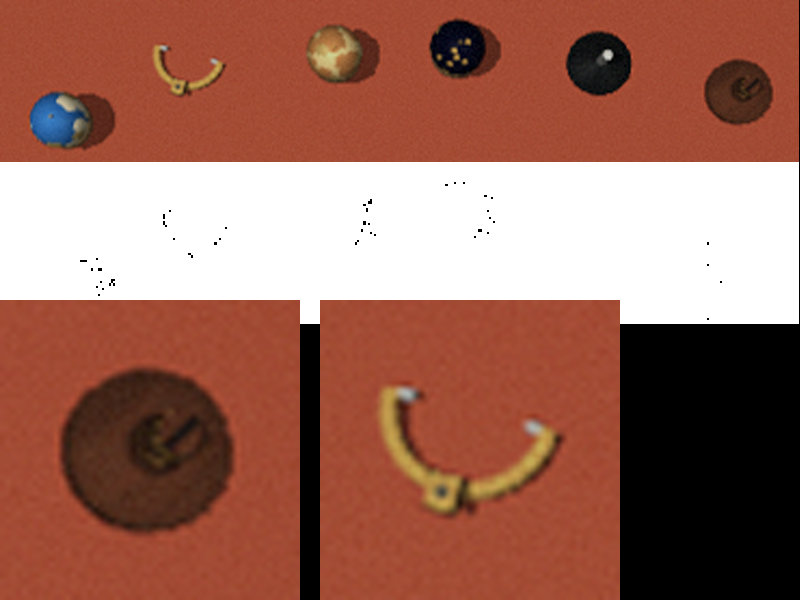

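Tray fits are good: sizes come out at 104 x 276 mm, with yaw +2.0° (green) and -3.0° (white). The crop shows the shadows, and the object mask threshold was too loose. The brass lug is at about top pixel (232,200). I'll redo the masks.

```bash
python3 - <<'E'
from h import *
s=snap('top'); sc=snap('scene')
im=s['pixels'][:,:,::-1].copy(); hsv=cv2.cvtColor(im,40); H,S,V=[hsv[:,:,i].astype(int) for i in range(3)]
F=im.astype(float)+1; b,g,r=F[:,:,0],F[:,:,1],F[:,:,2]
col=(g/r>0.56)|(b/r>0.48)
def blob(m,roi):
    x0,y0,x1,y1=roi; mm=np.zeros(m.shape,np.uint8); mm[y0:y1,x0:x1]=m[y0:y1,x0:x1]
    n,l,st,c=cv2.connectedComponentsWithStats(mm); i=1+np.argmax(st[1:,4]); return (l==i).astype(np.uint8),st[i],c[i]
def circ(m):
    cs=max(cv2.findContours(m,0,2)[0],key=cv2.contourArea); cs=cv2.convexHull(cs)
    return cs,cv2.minEnclosingCircle(cs),cv2.fitEllipse(cs)
for n,m,roi,z in [('ocean',col,(155,195,205,235),.032),('cream',col,(285,165,328,205),.032),('star',col|(V<40),(343,163,385,200),.032),('steel',col|(V<60),(405,168,450,210),.003),('wood',V<120,(465,180,515,225),.004)]:
    m,st,c=blob(m,roi); cs,mc,el=circ(m)
    print(n,st,c.round(1),np.round(mc[0],1),round(mc[1],1),np.round(el[0],1),np.round(el[1],1),'P',plane(s,[mc[0],c,el[0]],z).round(4).tolist())
bm=(H>14)&(H<35)&(S>90)&(V>90)|((S<80)&(V>110)); m,st,c=blob(bm,(213,172,262,212)); v,u=np.nonzero(bm[172:212,213:262]); 
P=plane(s,np.c_[u+213,v+172],.006); rc=cv2.minAreaRect((P*1000).astype(np.float32)); print('brass',st,len(u),rc)
print('lug',plane(s,[(231.9,199.9)],.014), 'box', cv2.boxPoints(rc).round(1).tolist())
print('pin tip steel',plane(s,[(150+607/2.16,160+54/2.16)],.048))
E
```

```text
ocean [164 202  29  27 613] [177.7 215.5] [178.  215.5] 14.7 [177.7 215.5] [26.1 29.5] P [[0.6057, 0.3227], [0.6057, 0.3233], [0.6057, 0.3233]]
cream [292 172  26  27 534] [304.5 184.4] [304.1 184.6] 13.4 [304.5 184.4] [25.1 26.6] P [[0.6658, 0.0599], [0.6662, 0.0591], [0.6663, 0.0591]]
star [349 169  26  27 533] [361.3 182.1] [361.4 182.3] 13.4 [361.4 182.1] [25.  26.5] P [[0.6684, -0.0602], [0.6687, -0.06], [0.6688, -0.06]]
steel [412 175  30  29 674] [426.9 189. ] [426.9 188.9] 14.9 [426.9 189. ] [28.5 29.7] P [[0.6569, -0.2022], [0.6566, -0.2023], [0.6565, -0.2023]]
wood [476 187  32  31 762] [491.5 202.3] [491.4 202.5] 16.0 [491.5 202.2] [30.1 31.7] P [[0.6243, -0.3378], [0.6248, -0.338], [0.6248, -0.338]]
brass [221 181  15  23 107] 178 ((654.3385009765625, 209.9067840576172), (69.8602066040039, 43.15202331542969), 74.16159057617188)
lug [[0.63944326 0.21435795]] box [[624.0, 182.1999969482422], [665.5999755859375, 170.39999389648438], [684.5999755859375, 237.60000610351562], [643.0999755859375, 249.39999389648438]]
pin tip steel [[ 0.65647289 -0.20190088]]
```

Call:
carry_out(motion="0 0 0 0 0 -0.082 1;0 0 0 0 0 -0.082 1;0 0 0 0 0 -0.082 1;0 0 0 0 0 -0.082 1;0 0 0 0 0 -0.082 1;0 0 0 0 0 -0.082 1;0 0 0 0 0 -0.082 1;0 0 0 0 0 -0.08 1")

```text
time: 1.25
tool_pos: [0.129, -0.5346, 0.1689]
ee_rot: [-3.142, -0.0, 1.612]
wrist_force: [-0.8, 0.4, 0.3]
width: 0.0939
finger_force: 0.0
```

```bash
cat > go.py <<'E'
import sys; from h import *
# target x y z(mm, TCP) yaw(deg) -> tool-frame shift in shares, turn share
x,y,z,yaw=map(float,sys.argv[1:5]); o=readout.get_obs(); p=np.array(o['tool_pos'])*1000; r,pt,ps=o['ee_rot']
d=np.array([x,y,z])-p; a=[np.cos(ps)*d[0]+np.sin(ps)*d[1], np.sin(ps)*d[0]-np.cos(ps)*d[1], -d[2]]
print('t',round(o['time'],2),'pos',p.round(1),'yaw',round(np.degrees(ps),2),'tilt',round(np.degrees(r),2),round(np.degrees(pt),2),'w',round(o['width']*1e3,1),'F',np.round(o['wrist_force'],1))
print('shift shares',np.round(np.array(a)/200,3),'dist',round(np.linalg.norm(d)),'turn share',round(-(yaw-np.degrees(ps))/120,4))
E
python3 go.py 605.7 323.3 168 92
```

```text
t 1.25 pos [ 129.  -534.6  168.9] yaw 92.36 tilt -180.0 -0.01 w 93.9 F [-0.8  0.4  0.3]
shift shares [4.187 2.558 0.005] dist 981 turn share 0.003
```

Call:
carry_out(motion="0.21 0.128 0 0 0 0.003 1;0.21 0.128 0 0 0 0 1;0.21 0.128 0 0 0 0 1;0.21 0.128 0 0 0 0 1;0.21 0.128 0 0 0 0 1;0.21 0.128 0 0 0 0 1;0.21 0.128 0 0 0 0 1;0.21 0.128 0 0 0 0 1;0.21 0.128 0 0 0 0 1;0.21 0.128 0 0 0 0 1;0.21 0.128 0 0 0 0 1;0.21 0.128 0 0 0 0 1")

```text
time: 2.75
tool_pos: [0.4216, -0.0202, 0.1692]
ee_rot: [3.141, 0.0, 1.6]
wrist_force: [0.7, -1.3, 0.1]
width: 0.0942
finger_force: 0.0
```

Call:
carry_out(motion="0.21 0.128 0 0 0 0 1;0.21 0.128 0 0 0 0 1;0.21 0.128 0 0 0 0 1;0.21 0.128 0 0 0 0 1;0.21 0.128 0 0 0 0 1;0.21 0.128 0 0 0 0 1;0.21 0.128 0 0 0 0 1;0.16 0.12 0 0 0 0 1;0 0 0 0 0 0 1;0 0 0 0 0 0 1")

```text
time: 4.0
tool_pos: [0.6141, 0.3096, 0.1686]
ee_rot: [-3.141, 0.001, 1.6]
wrist_force: [-0.9, -0.3, 0.0]
width: 0.0936
finger_force: 0.0
```

```bash
python3 go.py 605.7 323.3 17 92; python3 -c "
from h import *
s=snap('wrist','w1'); print(-np.array(s['R']).T@s['t']); print(proj(s,[[.6057,.3233,.032],[.6515,.2104,0.003]]))"
```

```text
t 4.0 pos [614.1 309.6 168.6] yaw 91.68 tilt -179.94 0.06 w 93.6 F [-0.9 -0.3  0. ]
shift shares [ 0.07  -0.04   0.758] dist 152 turn share -0.0027
[0.61172134 0.38897821 0.38447934]
[[309.00082389 206.69690691]
 [347.31668646 300.61789491]]
```

View pics/w1.png

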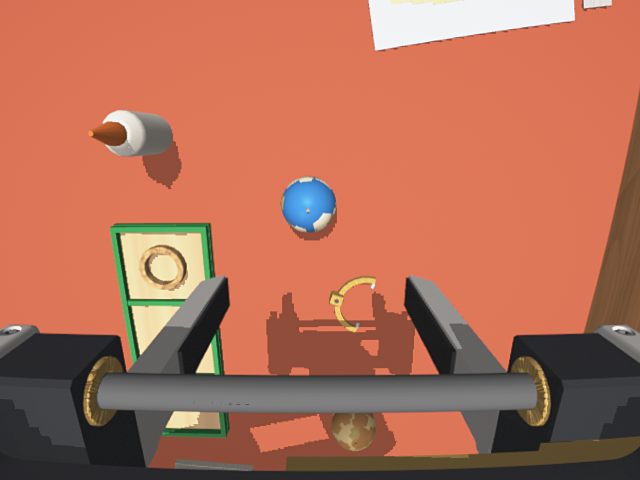

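The wrist view shows the ball at (309,205) against a predicted (309,207), so the calibration agrees. Now I descend and grip.

Call:
carry_out(motion="0.035 -0.02 0 0 0 -0.003 1;0.035 -0.02 0.1 0 0 0 1;0 0 0.15 0 0 0 1;0 0 0.15 0 0 0 1;0 0 0.15 0 0 0 1;0 0 0.12 0 0 0 1;0 0 0.088 0 0 0 1;0 0 0 0 0 0 1;0 0 0 0 0 0 1")

```text
time: 5.18
tool_pos: [0.6068, 0.3242, 0.019]
ee_rot: [3.139, -0.001, 1.606]
wrist_force: [0.5, 0.2, 0.2]
width: 0.0938
finger_force: 0.0
```

```bash
python3 go.py 605.7 323.3 17 92
```

```text
t 5.17 pos [606.8 324.2  19. ] yaw 92.04 tilt 179.88 -0.05 w 93.8 F [0.5 0.2 0.2]
shift shares [-0.004 -0.006  0.01 ] dist 2 turn share 0.0004
```

Call:
carry_out(motion="-0.004 -0.005 0.01 0 0 0 1;0 0 0 0 0 0 0.5;0 0 0 0 0 0 0.5;0 0 0 0 0 0 0.5;0 0 0 0 0 0 0.5;0 0 0 0 0 0 0.5;0 0 0 0 0 0 0.5")

```text
time: 6.05
tool_pos: [0.605, 0.323, 0.0154]
ee_rot: [-3.142, 0.0, 1.606]
wrist_force: [-0.4, -1.0, 0.0]
width: 0.047
finger_force: 0.0
```

The opening reached 47 mm with no force, so something is off. I'll look.

```bash
python3 go.py 605.7 323.3 17 92; python3 -c "
from h import *
snap('wrist','w2'); s=snap('scene'); t=snap('top')
c=lambda s,u,v: cv2.resize(s['pixels'][v:v+80,u:u+80,::-1],(400,400),interpolation=2)
cv2.imwrite('pics/s2.png',np.hstack([c(s,430,170),c(t,140,175)]))"
```

```text
t 6.05 pos [605.  323.   15.4] yaw 92.04 tilt -180.0 0.01 w 47.0 F [-0.4 -1.   0. ]
shift shares [ 0.001  0.003 -0.008] dist 2 turn share 0.0004
```

View pics/w2.png

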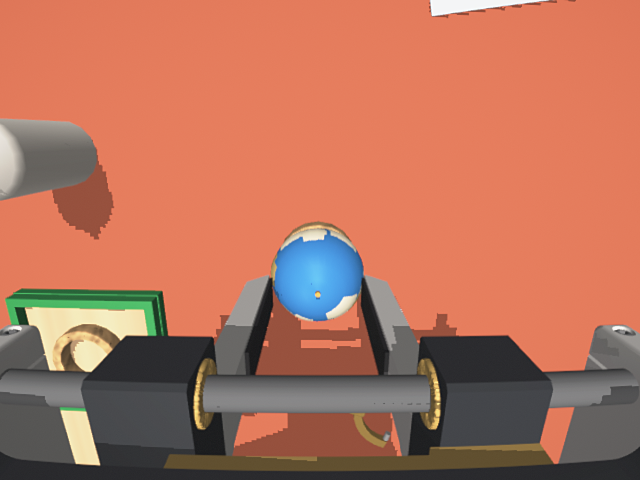

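View pics/s2.png

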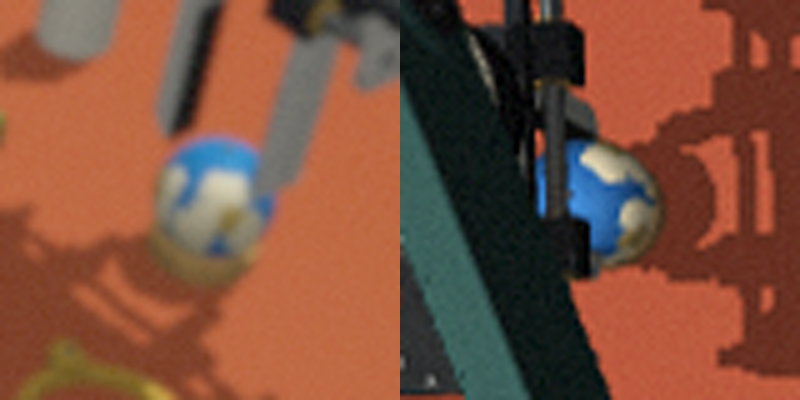

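The ball is still in its ring and the fingers seem to sit beside or above it. I'll check by projecting the TCP and ball into the views.

```bash
python3 - <<'E'
from h import *
o=readout.get_obs(); p=o['tool_pos']; y=np.array([1,.035,0])
s=snap('scene'); w=snap('wrist')
for n,c in [('scene',s),('wrist',w)]:
    im=c['pixels'][:,:,::-1]; F=im.astype(float)+1
    m=(F[:,:,0]/F[:,:,2]>1.1).astype(np.uint8)
    nn,l,st,cc=cv2.connectedComponentsWithStats(m)
    print(n,[(st[i].tolist(),cc[i].round(1).tolist()) for i in range(1,nn) if st[i,4]>60])
    print('tips',proj(c,[p+y*.0235,p-y*.0235]).round(1).tolist(),'tipback',proj(c,[p+y*.036,p-y*.036]).round(1).tolist(),'ball',proj(c,[[.6057,.3233,.032],[.6057,.3233,.059],[.6057,.2963,.032],[.6057,.3503,.032]]).round(1).tolist())
E
```

```text
scene [([4, 0, 25, 18, 88], [16.3, 9.0]), ([189, 0, 135, 117, 6232], [265.3, 52.6]), ([374, 0, 177, 116, 8713], [477.7, 38.9]), ([226, 144, 25, 7, 63], [237.3, 146.8]), ([589, 179, 51, 31, 411], [616.0, 193.9]), ([382, 190, 47, 26, 156], [406.6, 204.0]), ([577, 191, 59, 30, 226], [605.7, 204.9]), ([573, 195, 58, 30, 222], [601.1, 209.3]), ([464, 198, 19, 14, 143], [472.4, 202.8]), ([562, 203, 61, 33, 251], [591.9, 219.0]), ([556, 208, 62, 33, 253], [587.4, 224.3])]
tips [[477.0, 220.4], [462.1, 209.2]] tipback [[481.1, 223.5], [458.3, 206.3]] ball [[471.4, 209.0], [474.1, 199.3], [462.4, 212.7], [480.1, 205.5]]
wrist [([270, 229, 94, 92, 5758], [316.4, 275.4]), ([6, 289, 208, 86, 3620], [93.8, 305.6]), ([253, 292, 19, 82, 113], [263.8, 330.9]), ([420, 337, 136, 37, 234], [490.8, 346.8]), ([187, 351, 33, 87, 246], [198.8, 398.0]), ([417, 355, 27, 77, 189], [434.8, 397.7]), ([431, 404, 117, 42, 286], [499.1, 437.4]), ([60, 407, 28, 4, 69], [72.8, 408.5])]
tips [[354.5, 268.4], [279.9, 268.4]] tipback [[374.3, 268.4], [260.1, 268.4]] ball [[318.4, 277.8], [318.6, 297.2], [316.8, 319.2], [320.1, 233.2]]
```

```bash
python3 - <<'E'
from h import *
w=snap('wrist'); s=snap('scene'); o=readout.get_obs(); p=np.array(o['tool_pos'])
for z in [.015,.03,.04,.05,.06]:
    P=plane(w,[(272,279),(363,279)],z)*1000; print(z,P.round(1).tolist(),np.linalg.norm(P[1]-P[0]).round(1), proj(s,[[*P[0]/1000,z],[*P[1]/1000,z]]).round(1).tolist())
print(w['fx'],-np.array(w['R']).T@w['t']-p,np.array(w['R'])[2])
a=cv2.resize(s['pixels'][150:240,425:515,::-1],(400,400),interpolation=2);b=w['pixels'][200:400,210:410,::-1]
cv2.imwrite('pics/s3.png',np.hstack([a,cv2.resize(b,(400,400),interpolation=2)]))
E
```

```text
0.015 [[576.5, 314.7], [634.5, 316.7]] 58.0 [[458.2, 209.1], [476.5, 223.1]]
0.03 [[578.3, 320.8], [632.2, 322.6]] 54.0 [[462.0, 203.5], [479.3, 216.4]]
0.04 [[579.5, 324.8], [630.7, 326.6]] 51.3 [[464.6, 199.7], [481.2, 211.9]]
0.05 [[580.6, 328.9], [629.2, 330.6]] 48.6 [[467.2, 195.9], [483.1, 207.4]]
0.06 [[581.8, 332.9], [627.7, 334.5]] 45.9 [[469.8, 192.1], [484.9, 202.8]]
364.2734218021914 [-0.00311231  0.0792064   0.21589713] [ 0.0089396  -0.27063094 -0.96264167]
```

View pics/s3.png

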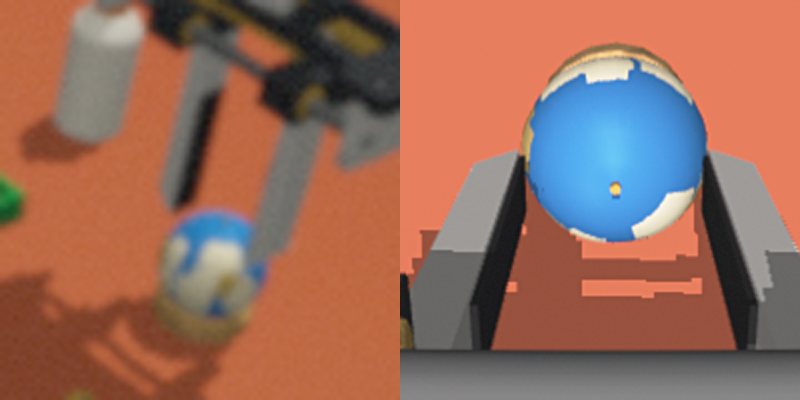

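Both views put the real fingertips near z ≈ 0.048, about 33 mm above the reported TCP, which explains the missing contact. I'll open, go lower carefully and close again.

Call:
carry_out(motion="0 0 0 0 0 0 1;0 0 0 0 0 0 1;0 0 0 0 0 0 1;0 0 0 0 0 0 1;0 0 0.04 0 0 0 1;0 0 0.04 0 0 0 1;0 0 0.04 0 0 0 1;0 0 0 0 0 0 1")

```text
time: 7.4
tool_pos: [0.6041, 0.3226, -0.0103]
ee_rot: [-3.139, 0.001, 1.607]
wrist_force: [0.1, -0.7, 0.2]
width: 0.0942
finger_force: 0.0
```

```bash
python3 go.py 605.7 323.3 -16 92;  python3 -c "
from h import *
w=snap('wrist');s=snap('scene'); a=cv2.resize(s['pixels'][150:240,425:515,::-1],(400,400),interpolation=2);b=w['pixels'][180:400,210-40:430,::-1]
cv2.imwrite('pics/s4.png',np.hstack([a,cv2.resize(b,(400,400),interpolation=2)]))"
```

```text
t 7.4 pos [604.1 322.6 -10.3] yaw 92.05 tilt -179.85 0.07 w 94.2 F [ 0.1 -0.7  0.2]
shift shares [0.003 0.008 0.029] dist 6 turn share 0.0004
```

View pics/s4.png

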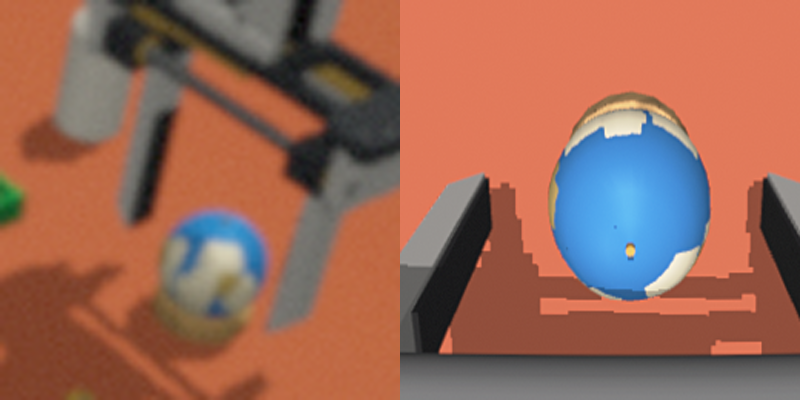

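With the TCP at z = -10 mm there is no contact, so the offset is real. The fingers now straddle the ball, and I can go a bit lower and close.

Call:
carry_out(motion="0 0.004 0.027 0 0 0 1;0 0 0 0 0 0 0.4;0 0 0 0 0 0 0.4;0 0 0 0 0 0 0.4;0 0 0 0 0 0 0.4;0 0 0 0 0 0 0.4")

```text
time: 8.25
tool_pos: [0.6058, 0.3231, -0.0138]
ee_rot: [-3.141, 0.0, 1.607]
wrist_force: [-0.6, -0.2, -0.0]
width: 0.053
finger_force: 30.0
```

Gripped at 53 mm with 30 N. Lift and transfer to the green ball cell.

Call:
carry_out(motion="0 0 -0.06 0 0 0 0.4;0 0 -0.14 0 0 0 0.4;0 0 -0.15 0 0 0 0.4;0 0 -0.15 0 0 0 0.4;0 0 0 0 0 0 0.4")

```text
time: 8.88
tool_pos: [0.6083, 0.3241, 0.0908]
ee_rot: [3.134, -0.003, 1.607]
wrist_force: [0.1, -0.3, -1.1]
width: 0.053
finger_force: 30.0
```

```bash
python3 go.py 448.9 247.5 -6 92
```

```text
t 8.88 pos [608.3 324.1  90.8] yaw 92.05 tilt 179.55 -0.17 w 53.0 F [ 0.1 -0.3 -1.1]
shift shares [-0.354 -0.81   0.484] dist 202 turn share 0.0004
```

Call:
carry_out(motion="-0.05 -0.1 0 0 0 0 0.4;-0.08 -0.19 0 0 0 0 0.4;-0.08 -0.19 0 0 0 0 0.4;-0.08 -0.19 0 0 0 0 0.4;-0.064 -0.14 0 0 0 0 0.4;0 0 0 0 0 0 0.4;0 0 0 0 0 0 0.4;0 0 0 0 0 0 0.4")

```text
time: 9.88
tool_pos: [0.4473, 0.2469, 0.0857]
ee_rot: [-3.141, 0.0, 1.607]
wrist_force: [0.6, 0.2, 0.2]
width: 0.0529
finger_force: 30.0
```

```bash
python3 go.py 448.9 247.5 -6 92; sleep 0; python3 - <<'E'
from h import *
w=snap('wrist'); snap('wrist','w5')
F=w['pixels'][:,:,::-1].astype(float)+1; print(proj(w,[[.4489,.2475,.02],[.5535-.05,.2475,.0165]]))
print(readout.get_obs()['tool_pos'])
E
```

```text
t 9.88 pos [447.3 246.9  85.7] yaw 92.05 tilt -179.99 0.01 w 52.9 F [0.6 0.2 0.2]
shift shares [0.003 0.008 0.458] dist 92 turn share 0.0004
[[319.08991768 239.43137362]
 [385.9964775  240.53272287]]
[0.44719326 0.24681105 0.08574225]
```

View pics/w5.png

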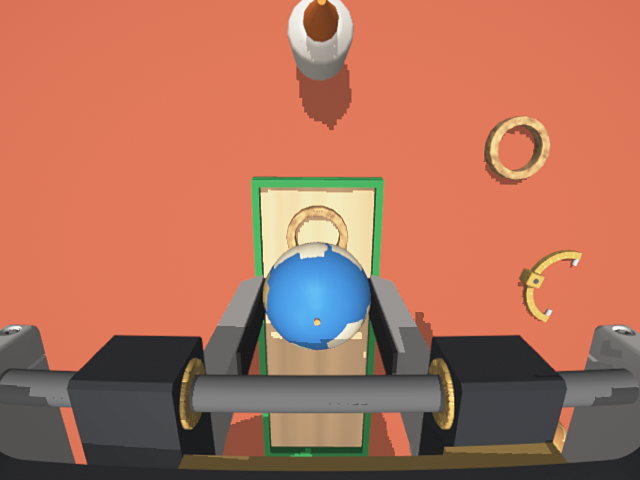

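The ball is held and the ring lies below as predicted. Lower 92 mm, slowing at the end, then release.

Call:
carry_out(motion="0.003 0.008 0 0 0 0 0.4;0 0 0.12 0 0 0 0.4;0 0 0.14 0 0 0 0.4;0 0 0.1 0 0 0 0.4;0 0 0.05 0 0 0 0.4;0 0 0.03 0 0 0 0.4;0 0 0.012 0 0 0 0.4;0 0 0.006 0 0 0 0.4;0 0 0 0 0 0 0.4;0 0 0 0 0 0 0.4")

```text
time: 11.22
tool_pos: [0.4485, 0.2473, -0.005]
ee_rot: [3.14, -0.0, 1.607]
wrist_force: [0.9, 0.7, 0.2]
width: 0.0529
finger_force: 30.0
```

Call:
carry_out(motion="0 0 0.004 0 0 0 0.4;0 0 0 0 0 0 0.4;0 0 0 0 0 0 0.4")

```text
time: 11.6
tool_pos: [0.4486, 0.2472, -0.0056]
ee_rot: [3.14, -0.0, 1.607]
wrist_force: [-0.6, -0.3, 5.8]
width: 0.0526
finger_force: 30.0
```

```bash
python3 go.py 448.9 247.5 -6 92
```

```text
t 11.6 pos [448.6 247.2  -5.6] yaw 92.05 tilt 179.93 -0.01 w 52.6 F [-0.6 -0.3  5.8]
shift shares [0.001 0.002 0.002] dist 1 turn share 0.0004
```

Call:
carry_out(motion="0 0 0 0 0 0 0.65;0 0 0 0 0 0 0.75;0 0 0 0 0 0 0.75;0 0 -0.1 0 0 0 0.75;0 0 -0.2 0 0 0 0.75;0 0 -0.2 0 0 0 0.75;0 0 0 0 0 0 0.75")

```text
time: 12.48
tool_pos: [0.4507, 0.2483, 0.0975]
ee_rot: [3.134, -0.003, 1.607]
wrist_force: [0.6, -0.5, 0.8]
width: 0.0701
finger_force: 0.0
```

```bash
python3 go.py 624.5 -338 95 92; python3 - <<'E'
from h import *
w=snap('wrist'); F=w['pixels'][:,:,::-1].astype(float)+1; m=(F[:,:,0]/F[:,:,2]>1.1).astype(np.uint8)
n,l,st,c=cv2.connectedComponentsWithStats(m); print(st[1:][st[1:,4]>400].tolist(),proj(w,[[.4489,.2475,.04]]))
E
```

```text
t 12.47 pos [450.7 248.3  97.5] yaw 92.05 tilt 179.57 -0.16 w 70.1 F [ 0.6 -0.5  0.8]
shift shares [-2.961  0.764  0.012] dist 612 turn share 0.0004
[[249, 178, 127, 198, 7865], [47, 336, 123, 103, 538], [260, 413, 104, 37, 1150]] [[314.25854283 244.15837889]]
```

Call:
carry_out(motion="-0.1 0.03 0 0 0 0 0.6;-0.22 0.056 0 0 0 0 0.5;-0.22 0.056 0 0 0 0 0.5;-0.22 0.056 0 0 0 0 0.5;-0.22 0.056 0 0 0 0 0.5;-0.22 0.056 0 0 0 0 0.5;-0.22 0.056 0 0 0 0 0.5;-0.22 0.056 0 0 0 0 0.5;-0.22 0.056 0 0 0 0 0.5;-0.22 0.056 0 0 0 0 0.5;-0.22 0.056 0 0 0 0 0.5;-0.22 0.056 0 0 0 0 0.5")

```text
time: 14.02
tool_pos: [0.5942, -0.2526, 0.0905]
ee_rot: [-3.138, -0.002, 1.606]
wrist_force: [-0.1, 0.4, 0.3]
width: 0.0473
finger_force: 0.0
```

Call:
carry_out(motion="-0.22 0.056 0 0 0 0 0.5;-0.2 0.056 0 0 0 0 0.5;0 0 0 0 0 0 0.5;0 0 0 0 0 0 0.5;0 0 0 0 0 0 0.5")

```text
time: 14.65
tool_pos: [0.6203, -0.3335, 0.0932]
ee_rot: [-3.141, -0.001, 1.608]
wrist_force: [-0.4, -0.4, -0.1]
width: 0.0469
finger_force: 0.0
```

```bash
python3 go.py 624.5 -338 -5 92; python3 - <<'E'
from h import *
w=snap('wrist','w6');print(proj(w,[[.6245,-.338,.004],[.6245,-.338,.044]]).round(1))
E
```

```text
t 14.65 pos [ 620.3 -333.5   93.2] yaw 92.13 tilt -179.95 -0.05 w 46.9 F [-0.4 -0.4 -0.1]
shift shares [-0.024  0.02   0.491] dist 98 turn share 0.0011
[[321.8 238.1]
 [322.4 252. ]]
```

View pics/w6.png

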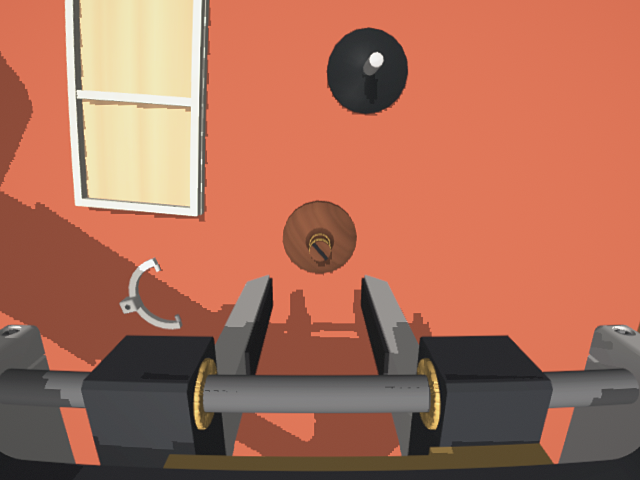

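The foot's column (320,247) lines up with the prediction to within 2 px. Descend and grip the column.

Call:
carry_out(motion="-0.024 0.016 0 0 0 0.001 0.5;0 0 0.12 0 0 0 0.5;0 0 0.15 0 0 0 0.5;0 0 0.13 0 0 0 0.5;0 0 0.06 0 0 0 0.5;0 0 0.03 0 0 0 0.5;0 0 0 0 0 0 0.5;0 0 0 0 0 0 0;0 0 0 0 0 0 0;0 0 0 0 0 0 0;0 0 0 0 0 0 0;0 0 0 0 0 0 0")

```text
time: 16.2
tool_pos: [0.624, -0.3399, -0.0039]
ee_rot: [3.141, 0.0, 1.604]
wrist_force: [-0.6, 0.1, 1.5]
width: 0.0151
finger_force: 30.0
```

Call:
carry_out(motion="0 0 -0.05 0 0 0 0;0 0 -0.15 0 0 0 0;0 0 -0.15 0 0 0 0;0 0 -0.15 0 0 0 0;0 0 0 0 0 0 0")

```text
time: 16.82
tool_pos: [0.6259, -0.3409, 0.0999]
ee_rot: [3.135, 0.004, 1.604]
wrist_force: [0.6, -0.1, -1.1]
width: 0.0154
finger_force: 30.0
```

```bash
python3 go.py 452.1 155.5 5 92
```

```text
t 16.82 pos [ 625.9 -340.9   99.9] yaw 91.93 tilt 179.64 0.25 w 15.4 F [ 0.6 -0.1 -1.1]
shift shares [ 2.51  -0.785  0.475] dist 534 turn share -0.0006
```

Call:
carry_out(motion="0.1 -0.03 0 0 0 0 0;0.2 -0.063 0 0 0 0 0;0.22 -0.069 0 0 0 0 0;0.22 -0.069 0 0 0 0 0;0.22 -0.069 0 0 0 0 0;0.22 -0.069 0 0 0 0 0;0.22 -0.069 0 0 0 0 0;0.22 -0.069 0 0 0 0 0;0.22 -0.069 0 0 0 0 0;0.22 -0.069 0 0 0 0 0;0.22 -0.069 0 0 0 0 0;0.2 -0.06 0 0 0 0 0")

```text
time: 18.32
tool_pos: [0.4507, 0.1521, 0.0939]
ee_rot: [-3.139, 0.0, 1.605]
wrist_force: [0.2, 0.6, -0.1]
width: 0.0149
finger_force: 30.0
```

Call:
carry_out(motion="0.22 -0.071 0 0 0 0 0;0 0 0 0 0 0 0;0 0 0 0 0 0 0;0 0 0 0 0 0 0")

```text
time: 18.82
tool_pos: [0.437, 0.1932, 0.0951]
ee_rot: [-3.141, 0.001, 1.603]
wrist_force: [0.0, -1.2, -1.0]
width: 0.0147
finger_force: 30.0
```

```bash
python3 go.py 452.1 155.5 4.5 92
```

```text
t 18.82 pos [437.  193.2  95.1] yaw 91.84 tilt -179.95 0.04 w 14.7 F [ 0.  -1.2 -1. ]
shift shares [-0.191  0.069  0.453] dist 99 turn share -0.0014
```

Call:
carry_out(motion="-0.1 0.035 0 0 0 -0.001 0;-0.091 0.034 0 0 0 0 0;0 0 0 0 0 0 0;0 0 0.1 0 0 0 0;0 0 0.15 0 0 0 0;0 0 0.12 0 0 0 0;0 0 0.05 0 0 0 0;0 0 0.02 0 0 0 0;0 0 0.01 0 0 0 0;0 0 0 0 0 0 0;0 0 0 0 0 0 0")

```text
time: 20.2
tool_pos: [0.4526, 0.1567, 0.0064]
ee_rot: [3.14, -0.0, 1.606]
wrist_force: [0.2, 0.2, -0.5]
width: 0.0148
finger_force: 30.0
```

```bash
python3 go.py 452.1 155.5 3.1 92
```

```text
t 20.2 pos [452.6 156.7   6.4] yaw 92.04 tilt 179.92 -0.01 w 14.8 F [ 0.2  0.2 -0.5]
shift shares [-0.006 -0.003  0.016] dist 4 turn share 0.0004
```

Call:
carry_out(motion="-0.005 -0.002 0.01 0 0 0 0;0 0 0.006 0 0 0 0;0 0 0 0 0 0 0;0 0 0 0 0 0 0")

```text
time: 20.7
tool_pos: [0.4522, 0.1557, 0.004]
ee_rot: [3.14, -0.0, 1.607]
wrist_force: [-1.6, -0.5, 5.6]
width: 0.0153
finger_force: 30.0
```

Call:
carry_out(motion="0 0 0 0 0 0 0.4;0 0 0 0 0 0 0.4;0 0 0 0 0 0 0.4;0 0 -0.1 0 0 0 0.4;0 0 -0.2 0 0 0 0.4;0 0 -0.2 0 0 0.075 0.4;0 0 0 0 0 0.075 0.4;0 0 0 0 0 0 0.4")

```text
time: 21.7
tool_pos: [0.4518, 0.1556, 0.1027]
ee_rot: [3.141, -0.0, 1.294]
wrist_force: [0.5, 0.7, -0.1]
width: 0.0374
finger_force: 0.0
```

```bash
python3 go.py 639.4 214.4 100 74
```

```text
t 21.7 pos [451.8 155.6 102.7] yaw 74.15 tilt 179.97 -0.01 w 37.4 F [ 0.5  0.7 -0.1]
shift shares [0.539 0.822 0.013] dist 197 turn share 0.0013
```

Call:
carry_out(motion="0.1 0.15 0 0 0 0 0.4;0.13 0.2 0 0 0 0 0.4;0.13 0.2 0 0 0 0 0.4;0.13 0.2 0 0 0 0 0.4;0.049 0.072 0 0 0 0 0.4;0 0 0.15 0 0 0 0.4;0 0 0 0 0 0 0.4;0 0 0 0 0 0 0.4")

```text
time: 22.7
tool_pos: [0.639, 0.214, 0.0722]
ee_rot: [-3.141, 0.001, 1.293]
wrist_force: [0.4, -0.7, 0.2]
width: 0.0376
finger_force: 0.0
```

```bash
python3 go.py 639.4 214.4 -29 74; python3 - <<'E'
from h import *
w=snap('wrist','w7');print(proj(w,[[.6394,.2144,.014]]).round(1))
E
```

```text
t 22.7 pos [639.  214.   72.2] yaw 74.11 tilt -179.95 0.03 w 37.6 F [ 0.4 -0.7  0.2]
shift shares [0.003 0.001 0.506] dist 101 turn share 0.0009
[[317.7 241.8]]
```

View pics/w7.png

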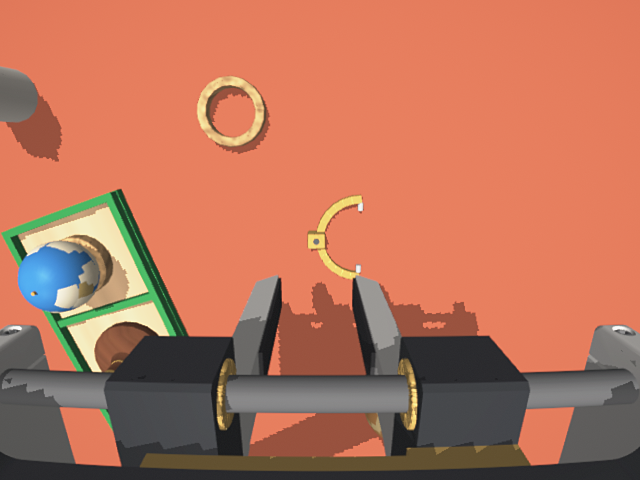

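The lug (316,241) matches the prediction and the yaw is aligned. Descend.

Call:
carry_out(motion="0.002 -0.003 0.1 0 0 0 0.4;0 0 0.15 0 0 0 0.4;0 0 0.15 0 0 0 0.4;0 0 0.06 0 0 0 0.4;0 0 0.03 0 0 0 0.4;0 0 0.008 0 0 0 0.4;0 0 0 0 0 0 0.4;0 0 0 0 0 0 0.4")

```text
time: 23.75
tool_pos: [0.6397, 0.2148, -0.026]
ee_rot: [3.14, -0.001, 1.292]
wrist_force: [-0.7, -0.4, -0.3]
width: 0.038
finger_force: 0.0
```

Call:
carry_out(motion="0 0 0.008 0 0 0 0.4;0 0 0 0 0 0 0.4;0 0 0 0 0 0 0;0 0 0 0 0 0 0;0 0 0 0 0 0 0;0 0 0 0 0 0 0")

```text
time: 24.5
tool_pos: [0.6389, 0.2146, -0.0287]
ee_rot: [3.142, 0.0, 1.292]
wrist_force: [-0.2, 1.0, -0.5]
width: 0.0132
finger_force: 30.0
```

Call:
carry_out(motion="0 0 -0.05 0 0 0 0;0 0 -0.15 0 0 0 0;0 0 -0.15 0 0 0 0;0 0 -0.15 0 0 0 0;0 0 0 0 0 0 0;0 0 0 0 0 0 0;0 0 0 0 0 0 0")

```text
time: 25.38
tool_pos: [0.6376, 0.2143, 0.0688]
ee_rot: [-3.138, 0.002, 1.292]
wrist_force: [0.3, 0.0, -0.4]
width: 0.0138
finger_force: 30.0
```

```bash
python3 go.py 441.3 63.1 -20.7 92; python3 - <<'E'
from h import *
w=snap('wrist','w8'); im=w['pixels'][:,:,::-1]; hsv=cv2.cvtColor(im,40); H,S,V=[hsv[:,:,i].astype(int) for i in range(3)]
m=((H>14)&(H<32)&(S>90)&(V>90)|((S<60)&(V>150))).astype(np.uint8); m[330:]=0;m[:150]=0;m[:,:260]=0;m[:,450:]=0
v,u=np.nonzero(m); print(len(u),u.min(),u.max(),v.min(),v.max())
p=readout.get_obs()['tool_pos']; z=p[2]+.0287+.006
P=plane(w,np.c_[u,v],z)*1000; rc=cv2.minAreaRect(P.astype(np.float32)); print(rc, cv2.boxPoints(rc).round(1).tolist())
E
```

```text
t 25.38 pos [637.6 214.3  68.8] yaw 74.05 tilt -179.81 0.12 w 13.8 F [ 0.3  0.  -0.4]
shift shares [-0.997 -0.736  0.448] dist 263 turn share -0.1496
4065 269 387 224 329
((644.08251953125, 219.89764404296875), (60.464256286621094, 61.83708190917969), 72.79879760742188) [[605.5999755859375, 200.1999969482422], [664.7000122070312, 181.89999389648438], [682.5999755859375, 239.60000610351562], [623.5, 257.8999938964844]]
```

View pics/w8.png

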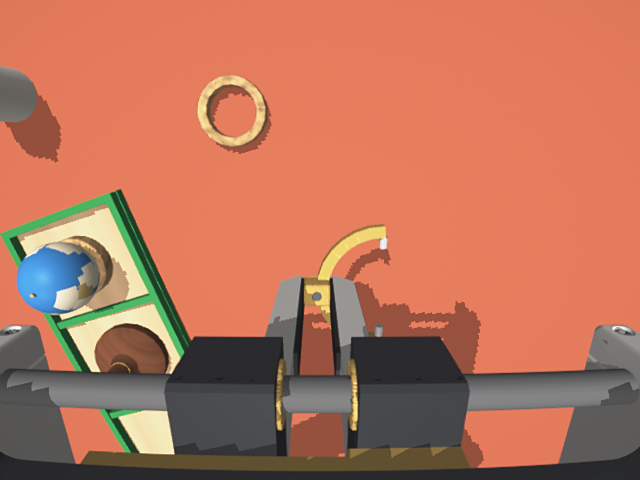

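The arc is held flat, level and aligned. Turn to the tray yaw, then move.

Call:
carry_out(motion="0 0 0 0 0 -0.075 0;0 0 0 0 0 -0.075 0;0 0 0 0 0 0 0")

```text
time: 25.8
tool_pos: [0.6383, 0.2144, 0.0699]
ee_rot: [-3.14, 0.001, 1.605]
wrist_force: [-0.3, -0.2, -1.3]
width: 0.0128
finger_force: 30.0
```

```bash
python3 go.py 441.3 63.1 -20.7 92
```

```text
t 25.8 pos [638.3 214.4  69.9] yaw 91.94 tilt -179.88 0.03 w 12.8 F [-0.3 -0.2 -1.3]
shift shares [-0.723 -1.01   0.453] dist 264 turn share -0.0005
```

Call:
carry_out(motion="-0.06 -0.08 0 0 0 0 0;-0.14 -0.2 0 0 0 0 0;-0.14 -0.2 0 0 0 0 0;-0.14 -0.2 0 0 0 0 0;-0.14 -0.2 0 0 0 0 0;-0.1 -0.13 0 0 0 0 0;0 0 0 0 0 0 0;0 0 0.1 0 0 0 0;0 0 0.15 0 0 0 0;0 0 0 0 0 0 0;0 0 0 0 0 0 0")

```text
time: 27.18
tool_pos: [0.4432, 0.0639, 0.022]
ee_rot: [3.141, -0.0, 1.606]
wrist_force: [0.1, 0.9, -0.3]
width: 0.0134
finger_force: 30.0
```

```bash
python3 go.py 441.3 63.1 -20.7 92; python3 -c "
from h import *
snap('wrist','w9')"
```

```text
t 27.18 pos [443.2  63.9  22. ] yaw 92.03 tilt 179.94 -0.01 w 13.4 F [ 0.1  0.9 -0.3]
shift shares [-0.004 -0.01   0.214] dist 43 turn share 0.0003
```

View pics/w9.png

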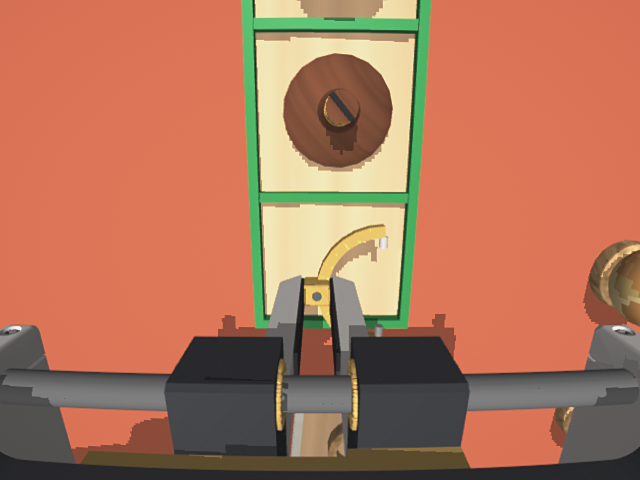

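Foot wood is upright in its cell and the arc is above the meridian cell. Lower.

Call:
carry_out(motion="-0.004 -0.009 0.05 0 0 0 0;0 0 0.08 0 0 0 0;0 0 0.05 0 0 0 0;0 0 0.02 0 0 0 0;0 0 0.01 0 0 0 0;0 0 0 0 0 0 0;0 0 0 0 0 0 0")

```text
time: 28.1
tool_pos: [0.4408, 0.0626, -0.0204]
ee_rot: [3.141, 0.0, 1.607]
wrist_force: [0.0, 0.3, 0.2]
width: 0.0134
finger_force: 30.0
```

Call:
carry_out(motion="0 0 0.004 0 0 0 0;0 0 0 0 0 0 0;0 0 0 0 0 0 0")

```text
time: 28.48
tool_pos: [0.4409, 0.0626, -0.0209]
ee_rot: [3.141, 0.0, 1.606]
wrist_force: [-0.8, -0.1, 4.7]
width: 0.0133
finger_force: 30.0
```

Call:
carry_out(motion="0 0 0 0 0 0 0.3;0 0 0 0 0 0 0.3;0 0 -0.06 0 0 0 0.3;0 0 -0.15 0 0 0 0.3;0 0 -0.2 0 0 0.042 0.8;0 0 -0.2 0 0 0 1;0 0 0 0 0 0 1;0 0 0 0 0 0 1")

```text
time: 29.48
tool_pos: [0.4399, 0.0626, 0.0999]
ee_rot: [-3.141, 0.0, 1.519]
wrist_force: [0.5, 0.7, -0.6]
width: 0.0649
finger_force: 0.0
```

```bash
python3 go.py 666.2 59.2 100 87
```

```text
t 29.48 pos [439.9  62.6  99.9] yaw 87.01 tilt -179.96 0.01 w 64.9 F [ 0.5  0.7 -0.6]
shift shares [ 0.042  1.131 -0.   ] dist 226 turn share 0.0001
```

Call:
carry_out(motion="0 0.1 0 0 0 0 1;0.01 0.2 0 0 0 0 1;0.01 0.22 0 0 0 0 1;0.01 0.22 0 0 0 0 1;0.012 0.22 0 0 0 0 1;0 0.171 0 0 0 0 1;0 0 0 0 0 0 1;0 0 0 0 0 0 1;0 0 0 0 0 0 1")

```text
time: 30.6
tool_pos: [0.6655, 0.0594, 0.1004]
ee_rot: [-3.141, 0.0, 1.519]
wrist_force: [-0.4, -0.2, -0.5]
width: 0.0938
finger_force: 0.0
```

```bash
python3 go.py 666.2 59.2 -15 87; python3 - <<'E'
from h import *
w=snap('wrist'); F=w['pixels'][:,:,::-1].astype(float)+1; b,g,r=F[:,:,0],F[:,:,1],F[:,:,2]
print(proj(w,[[.6662,.0592,.032],[.6662,.0592+.027,.032],[.6662+.027,.0592,.032]]).round(1).tolist())
m=((g/r>0.62)).astype(np.uint8); m[280:]=0
n,l,st,c=cv2.connectedComponentsWithStats(m); print([(st[i].tolist(),c[i].round(1).tolist()) for i in range(1,n) if st[i,4]>500])
E
```

```text
t 30.6 pos [665.5  59.4 100.4] yaw 87.02 tilt -179.95 0.01 w 93.8 F [-0.4 -0.2 -0.5]
shift shares [-0.001  0.004  0.577] dist 115 turn share 0.0002
[[318.1, 239.4], [316.4, 206.5], [351.4, 237.7]]
[([0, 0, 152, 280, 32510], [65.3, 144.8]), ([610, 81, 30, 199, 2789], [629.9, 214.9]), ([283, 203, 67, 70, 3633], [316.4, 237.6])]
```

Call:
carry_out(motion="0.004 0.001 0.12 0 0 0 1;0 0 0.15 0 0 0 1;0 0 0.15 0 0 0 1;0 0 0.1 0 0 0 1;0 0 0.055 0 0 0 1;0 0 0 0 0 0 1;0 0 0 0 0 0 1;0 0 0 0 0 0 0.4;0 0 0 0 0 0 0.4;0 0 0 0 0 0 0.4;0 0 0 0 0 0 0.4;0 0 0 0 0 0 0.4")

```text
time: 32.15
tool_pos: [0.6658, 0.0601, -0.0146]
ee_rot: [-3.139, 0.0, 1.519]
wrist_force: [-3.3, 0.4, 1.3]
width: 0.0527
finger_force: 30.0
```

Call:
carry_out(motion="0 0 -0.06 0 0 0 0.4;0 0 -0.14 0 0 0 0.4;0 0 -0.15 0 0 0 0.4;0 0 -0.15 0 0 0 0.4;0 0 0 0 0 0 0.4;0 0 0 0 0 0 0.4;0 0 0 0 0 0 0.4")

```text
time: 33.02
tool_pos: [0.6658, 0.06, 0.0831]
ee_rot: [-3.138, 0.0, 1.519]
wrist_force: [0.4, 0.5, -1.1]
width: 0.0529
finger_force: 30.0
```

```bash
python3 go.py 483.5 -87.2 -6 87
```

```text
t 33.02 pos [665.8  60.   83.1] yaw 87.01 tilt -179.79 0.02 w 52.9 F [ 0.4  0.5 -1.1]
shift shares [-0.782 -0.872  0.446] dist 251 turn share 0.0001
```

Call:
carry_out(motion="-0.06 -0.07 0 0 0 0 0.4;-0.15 -0.17 0 0 0 0 0.4;-0.16 -0.175 0 0 0 0 0.4;-0.16 -0.175 0 0 0 0 0.4;-0.15 -0.17 0 0 0 0 0.4;-0.102 -0.112 0 0 0 0 0.4;0 0 0 0 0 0 0.4;0 0 0 0 0 0 0.4;0 0 0 0 0 0 0.4")

```text
time: 34.15
tool_pos: [0.4852, -0.0864, 0.0851]
ee_rot: [-3.141, -0.0, 1.52]
wrist_force: [0.0, 0.5, -0.9]
width: 0.0526
finger_force: 30.0
```

```bash
python3 go.py 483.5 -87.2 -6 87
```

```text
t 34.15 pos [485.2 -86.4  85.1] yaw 87.07 tilt -179.98 -0.02 w 52.6 F [ 0.   0.5 -0.9]
shift shares [-0.005 -0.009  0.455] dist 91 turn share 0.0006
```

Call:
carry_out(motion="-0.005 -0.008 0 0 0 0 0.4;0 0 0.12 0 0 0 0.4;0 0 0.14 0 0 0 0.4;0 0 0.1 0 0 0 0.4;0 0 0.05 0 0 0 0.4;0 0 0.03 0 0 0 0.4;0 0 0.01 0 0 0 0.4;0 0 0 0 0 0 0.4;0 0 0 0 0 0 0.4;0 0 0 0 0 0 0.4")

```text
time: 35.4
tool_pos: [0.4833, -0.0882, -0.0041]
ee_rot: [3.141, 0.0, 1.519]
wrist_force: [0.2, 0.1, -1.4]
width: 0.0525
finger_force: 30.0
```

Call:
carry_out(motion="0 0.002 0.008 0 0 0 0.4;0 0 0 0 0 0 0.4;0 0 0 0 0 0 0.4")

```text
time: 35.78
tool_pos: [0.4837, -0.0881, -0.0055]
ee_rot: [3.141, 0.0, 1.519]
wrist_force: [-1.2, 1.3, 3.9]
width: 0.0531
finger_force: 30.0
```

Call:
carry_out(motion="0 0 0 0 0 0 0.65;0 0 0 0 0 0 0.75;0 0 0 0 0 0 0.75;0 0 -0.1 0 0 0 0.75;0 0 -0.2 0 0 0 0.75;0 0 -0.22 0 0 0 0.6;0 0 0 0 0 0 0.5;0 0 0 0 0 0 0.5")

```text
time: 36.78
tool_pos: [0.4829, -0.0879, 0.097]
ee_rot: [-3.141, -0.0, 1.519]
wrist_force: [0.5, 0.8, 0.2]
width: 0.0473
finger_force: 0.0
```

```bash
python3 go.py 656.7 -202.3 95 87
```

```text
t 36.77 pos [482.9 -87.9  97. ] yaw 87.01 tilt -179.94 -0.01 w 47.3 F [0.5 0.8 0.2]
shift shares [-0.526  0.898  0.01 ] dist 208 turn share 0.0001
```

Call:
carry_out(motion="-0.05 0.1 0 0 0 0 0.5;-0.12 0.2 0 0 0 0 0.5;-0.12 0.2 0 0 0 0 0.5;-0.12 0.2 0 0 0 0 0.5;-0.116 0.198 0 0 0 0 0.5;0 0 0 0 0 0 0.5;0 0 0 0 0 0 0.5;0 0 0 0 0 0 0.5")

```text
time: 37.78
tool_pos: [0.6563, -0.2016, 0.098]
ee_rot: [-3.141, -0.0, 1.519]
wrist_force: [0.4, 0.9, -1.2]
width: 0.0471
finger_force: 0.0
```

```bash
python3 go.py 656.7 -202.3 -3 87; python3 - <<'E'
from h import *
w=snap('wrist'); V=w['pixels'].max(2).astype(int); S=V-w['pixels'].min(2)
print(proj(w,[[.6567,-.2023,.003],[.6567,-.2023,.048]]).round(1).tolist())
for m in [(V<75),((S<40)&(V>170))]:
    m=m.astype(np.uint8); m[290:]=0; m[:,:230]=0; m[:,410:]=0
    n,l,st,c=cv2.connectedComponentsWithStats(m); print([(st[i].tolist(),c[i].round(1).tolist()) for i in range(1,n) if st[i,4]>60])
E
```

```text
t 37.77 pos [ 656.3 -201.6   98. ] yaw 87.04 tilt -179.97 -0.01 w 47.1 F [ 0.4  0.9 -1.2]
shift shares [-0.004  0.002  0.505] dist 101 turn share 0.0003
[[317.7, 231.9], [317.8, 246.6]]
[([286, 5, 74, 83, 4172], [324.4, 47.4]), ([280, 196, 71, 69, 3509], [315.1, 229.8])]
[([309, 240, 12, 12, 117], [314.6, 245.5])]
```

Call:
carry_out(motion="0 -0.007 0 0 0 0 0.5;0 0 0.12 0 0 0 0.5;0 0 0.15 0 0 0 0.5;0 0 0.13 0 0 0 0.5;0 0 0.07 0 0 0 0.5;0 0 0.03 0 0 0 0.5;0 0 0 0 0 0 0.5;0 0 0 0 0 0 0;0 0 0 0 0 0 0;0 0 0 0 0 0 0;0 0 0 0 0 0 0;0 0 0 0 0 0 0")

```text
time: 39.33
tool_pos: [0.6558, -0.2024, -0.0019]
ee_rot: [-3.142, 0.0, 1.519]
wrist_force: [0.1, -0.3, 1.6]
width: 0.0092
finger_force: 30.0
```

Call:
carry_out(motion="0 0 -0.05 0 0 0 0;0 0 -0.15 0 0 0 0;0 0 -0.15 0 0 0 0;0 0 -0.15 0 0 0 0;0 0 0 0 0 0 0;0 0 0 0 0 0 0;0 0 0 0 0 0 0")

```text
time: 40.2
tool_pos: [0.6546, -0.2019, 0.0952]
ee_rot: [-3.138, -0.001, 1.519]
wrist_force: [-0.5, 0.4, -1.9]
width: 0.0087
finger_force: 30.0
```

```bash
python3 go.py 478.7 -179.1 5 87
```

```text
t 40.2 pos [ 654.6 -201.9   95.2] yaw 87.01 tilt -179.77 -0.07 w 8.7 F [-0.5  0.4 -1.9]
shift shares [ 0.068 -0.884  0.451] dist 199 turn share 0.0001
```

Call:
carry_out(motion="0.008 -0.1 0 0 0 0 0;0.015 -0.2 0 0 0 0 0;0.015 -0.2 0 0 0 0 0;0.015 -0.2 0 0 0 0 0;0.015 -0.184 0 0 0 0 0;0 0 0 0 0 0 0;0 0 0 0 0 0 0;0 0 0 0 0 0 0")

```text
time: 41.2
tool_pos: [0.4808, -0.1797, 0.0976]
ee_rot: [3.142, -0.0, 1.519]
wrist_force: [-0.0, 0.3, -1.7]
width: 0.0086
finger_force: 30.0
```

```bash
python3 go.py 478.7 -179.1 5.5 87
```

```text
t 41.2 pos [ 480.8 -179.7   97.6] yaw 87.02 tilt 180.0 -0.0 w 8.6 F [-0.   0.3 -1.7]
shift shares [ 0.003 -0.011  0.461] dist 92 turn share 0.0002
```

Call:
carry_out(motion="0.003 -0.01 0 0 0 0 0;0 0 0.1 0 0 0 0;0 0 0.15 0 0 0 0;0 0 0.12 0 0 0 0;0 0 0.05 0 0 0 0;0 0 0.025 0 0 0 0;0 0 0.008 0 0 0 0;0 0 0 0 0 0 0;0 0 0 0 0 0 0;0 0 0 0 0 0 0")

```text
time: 42.45
tool_pos: [0.4783, -0.179, 0.0077]
ee_rot: [3.141, 0.0, 1.519]
wrist_force: [0.3, 0.3, -2.6]
width: 0.0086
finger_force: 30.0
```

Call:
carry_out(motion="0 0 0.008 0 0 0 0;0 0 0 0 0 0 0;0 0 0 0 0 0 0")

```text
time: 42.82
tool_pos: [0.4784, -0.1791, 0.006]
ee_rot: [3.141, 0.0, 1.519]
wrist_force: [-0.4, -0.1, -0.2]
width: 0.0089
finger_force: 30.0
```

Call:
carry_out(motion="0 0 0.003 0 0 0 0;0 0 0 0 0 0 0;0 0 0 0 0 0 0")

```text
time: 43.2
tool_pos: [0.4784, -0.1791, 0.0059]
ee_rot: [3.141, 0.001, 1.519]
wrist_force: [-0.8, 0.5, 5.2]
width: 0.0087
finger_force: 30.0
```

Contact. Release, rise and back away for a clear view.

Call:
carry_out(motion="0 0 0 0 0 0 0.4;0 0 0 0 0 0 0.4;0 0 0 0 0 0 0.4;0 0 -0.1 0 0 0 0.4;0 0 -0.2 0 0 0 0.4;0 0 -0.3 0 0 0 0.4;-0.2 0 -0.1 0 0 0 0.4;-0.25 -0.05 0 0 0 0 0.4;-0.25 -0.05 0 0 0 0 0.4;-0.25 -0.05 0 0 0 0 0.4;-0.25 -0.05 0 0 0 0 0.4;0 0 0 0 0 0 0.4")

```text
time: 44.7
tool_pos: [0.4239, -0.4193, 0.1438]
ee_rot: [-3.14, -0.0, 1.514]
wrist_force: [-0.3, 1.0, 0.6]
width: 0.0374
finger_force: 0.0
```

```bash
python3 - <<'E'
from h import *
t=snap('top'); s=snap('scene')
a=cv2.resize(t['pixels'][160:320,120:560,::-1],(800,291),interpolation=2); b=cv2.resize(s['pixels'][160:360,90:500,::-1],(633,309),interpolation=2)
o=np.zeros((600,800,3),np.uint8); o[:291]=a; o[291:,:633]=b; cv2.imwrite('pics/fin.png',o)
E
```

```text
(no output)
```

View pics/fin.png

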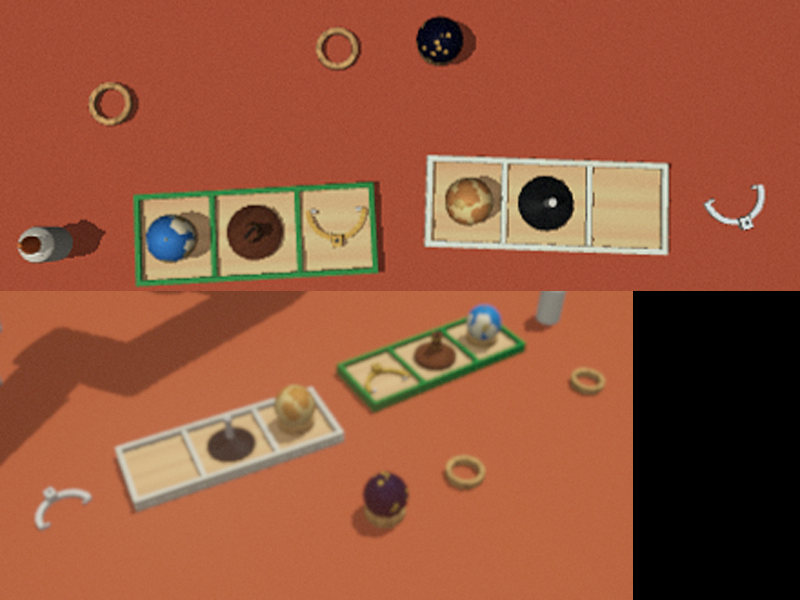

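Both kits look complete: balls seated, feet upright, brass arc flat in the green tray's meridian cell, and the white tray's meridian cell empty. The celestial ball, aluminium arc and glue have not moved. I'm handing in.

```bash
python3 -c "
from h import *
print(robot.close_job())"
```

```text
the job is handed in; nothing more can be done
None
```

Both globe kits are in their trays as asked, checked in the final top and scene views, and the job was handed in at about 45 s of the 118 s limit; the hand-in gave no verdict.

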